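# Crank the slide-drying carousel round to the green clip

### The arm

A 6-joint arm with a two-finger parallel gripper is mounted at the origin on the work surface. World frame = base frame: x ahead of the robot, y to its left, z up, the work surface at z = 0. Lengths are in mm, angles in rad, forces in N, time in s.
With the tool pointing down it reaches from about 275 to 825 mm from the base axis. Payload 4.9 kg.
Tool frame: the origin (TCP) lies at the very end of the fingers, on their centre line; the grasp point (between the pads) lies 19 mm behind it; z points along the fingers, y is the direction in which the jaws open and shut (so a half turn about z gives the same grasp; the last joint's range is limited). The gripper opens to 85 mm and grips with 20 to 120 N. Pads are 22 mm wide; open, the fingers measure 114 mm over their backs; the gripper's body (76 mm by 85 mm) begins 54 mm behind the grasp point. The pads swing forward as they close: fully open they stand 13 mm farther back than shut.
Start: joints at [-1.327, 0.326, -0.193, 1.052, 0, 1.437], TCP at [202.895, -511.226, 231.281] pointing down, gripper open.
Joint ranges: [-2.65, 2.65], [-0.97, 1.79], [-1.3, 1.35], [-1.93, 2.1], [-1.47, 1.37], [-3.14, 3.14]. Speed limits (rad/s): [2.57, 2.57, 3.14, 3.14, 3.14, 3.14].

### API

Orientations are given as [roll, pitch, yaw] about the fixed x, y, z axes, in that order (R = Rz(yaw) Ry(pitch) Rx(roll)).
In Python, from bench import bot, solve_ik, imaging gives the robot as it stands. Calls block until the motion is done:
- bot.move_ptp(position, orientation): joint-space move of the TCP to a pose.
- bot.movel(position, rot=None, max_speed=150, threshold=None): straight line of the TCP; rot=None keeps the orientation; max_speed is the mean speed in mm/s. With threshold (N) it stops when the force on the tool has changed by that much, and returns True; else False.
- bot.move_j(angles): joint-space move.
- bot.grip(opening, effort=None): opening from 0.0 (shut) to 1.0 (fully open); effort is the grip in N (None keeps the last); returns when the fingers have stopped.
- bot.dwell(seconds).
- solve_ik(position, orientation): joint angles nearest the present ones, or None.
- bot.get_state(): the state.
- imaging.capture(name): name is "side" or "top"; returns the picture (400x640x3 uint8, blue, green, red); there is no depth.
- imaging.camera_model(name): a dict with "K" (3x3 intrinsics, pixels), "position" and "rotation" of the camera in the world. Camera axes: x right, y up, looking along -z (the intrinsics and any distortion apply to the point x, -y, -z); pixel columns grow to the right and rows downward; lengths in mm; the calibration is good to about 2 mm. A picture is of the moment at which its call begins. camera_model takes no time and is no camera call.
A pose or a line that the arm cannot do raises bot.IKError and nothing moves.
- bot.sign_off(): hands the job in, once; it reports no verdict.
The state is a dict: "t": time; "qpos": joint angles; "joint_velocities": joint speeds; "effort": joint torques, N m; "tcp_pos": TCP position; "orientation": TCP orientation; "contact_force": force on the tool from outside, world axes, zero at the start; "wrist_torque": the same for the moment, N m; "opening": opening from 0.0 (shut) to 1.0 (fully open).
Only numpy, scipy, OpenCV 4.12 (cv2) and the standard library are available. Lean on these libraries where they do the work, as an engineer would, in place of code of your own. Each camera call takes 0.05 s, during which the arm holds its last target.

### The job

On the slide carousel with the blue handwheel, swing the folded red crank up until it clicks upright, which also frees the wheel. Then use it to turn the wheel until the crank stands in line with the green clip on the rim, and let go, leaving the crank standing upright. Leave the grey-wheeled carousel, the slide box, the amber bottle and the beaker alone.

Things in the scene. Friction and masses are not known exactly. Their poses are not given: they have to be found in the camera images.
- carousel: The carousel to work on: a white caged drum fixed to the bench, 210 mm across, 92 mm high, with a blue handwheel (156 mm across, flat top 104 mm above the bench) that turns about the drum's vertical centre line. Origin: centre of the drum's underside, on that line. Its +x axis points from the centre towards the parked crank's hinge.
- turn (a joint): Blue handwheel's angle, rad: about 0 parked, growing counter-clockwise seen from above, range -2.6 to 2.6. A tongue under the crank locks it (0.03 rad play) until the crank passes about 1.3 rad, just before upright. The free wheel is stiff (about 3 N sideways at the knob) and stays where it is left.
- crank (a joint): Red crank's fold angle, rad: 0 folded flat (lying from its hinge inwards across the wheel's centre), 1.57 upright, stop at 1.62. Let go early, it falls back; a spring catch gives way between about 1.1 and 1.3 rad (about 1 N at the knob); past 1.45 rad it is latched and stands by itself.
- crank_hinge (a point): Middle of the crank's level hinge line, which is square to the wheel's radius: 52 mm from the wheel's centre, 126 mm above the bench; it goes round with the wheel. Two steel lugs, 30 mm wide over both and reaching 8 mm above the hinge line, stand beside it.
- crank_knob (a point): Centre of the red ball knob, 28 mm in diameter, at the free end of the crank on the blue wheel, 70 mm from the hinge line; it swivels freely on the crank's end, about the crank's length and about a line parallel to the hinge. The crank's shaft is 10 mm in diameter. Folded, the knob's centre is 18 mm past the wheel's centre and 22 mm above the wheel's flat face, and nothing stands beside it.
- wheel_index (a point): Point on the blue wheel's zero line, at the azimuth of the crank's hinge, 92 mm from the wheel's centre (just outside the wheel's edge), 100 mm above the bench. Goes round with the wheel.
- green_mark (a point): Top centre of the green clip on the white rim of the blue-wheeled carousel: a 12 mm round stud, 8 mm high, 92 mm from the wheel's centre, top 100 mm above the bench, 0.85 to 1.45 rad counter-clockwise from the parked crank. (A yellow clip sits on the other side and is not the target.)
- spare_crank (a joint): Bystander: fold angle of the red crank of the second, otherwise equal carousel with a grey handwheel (it also has a green clip); folded, 0, and to be left so. The two carousels' places may be swapped; their centres are at least 0.30 m apart.
- slide_box: Bystander: closed blue slide box 100 x 85 x 34 mm, loose on the bench. Origin: centre of its underside.
- amber_bottle: Bystander: amber reagent bottle 44 mm across, 85 mm high, black cap, loose. Origin: centre of its underside.
- beaker: Bystander: empty glass beaker 60 mm across, 70 mm high, loose. Origin: centre of its underside.
Not all that is in view belongs to the job. What is shaped like the carousel but purple is not meant.

How it is judged:
By the outcome, as a careful person would: the job done as asked, in the order asked, and still so for the second after the job is handed in, with the robot touching nothing.
It also fails if it takes over 38 s, if anything falls off the work surface, if the arm or the gripper's body presses on something with over 40 N, if the wrist force passes 120 N, or if a joint passes its speed limit or range.

## Working session

There is one attempt and no reset: what is moved stays moved. The work goes in short steps, each a Python script; the robot and the scene stay as the last script left them, time stands still between calls to the robot, and variables do not carry over. Pictures are saved under pics/ and viewed, and the job is handed in when it is done.

```bash
ls; mkdir -p pics
python3 - <<'E'
from bench import bot, solve_ik, imaging
import cv2
for n in("side","top"):
    im=imaging.capture(n); cv2.imwrite(f"pics/{n}0.png",im); m=imaging.camera_model(n); print(n,m)
print(bot.get_state())
E
```

```text
pics
side {'K': array([[448.40041343,   0.        , 319.75385384],
       [  0.        , 448.40041343, 203.20972176],
       [  0.        ,   0.        ,   1.        ]]), 'position': array([261.77821485, 650.06854401, 761.06679562]), 'rotation': array([ 0.8592925 , -0.01496957, -2.75618483])}
top {'K': array([[415.19434115,   0.        , 321.71714068],
       [  0.        , 415.19434115, 204.22367677],
       [  0.        ,   0.        ,   1.        ]]), 'position': array([ 410.29096612,  -58.55737194, 1079.14316294]), 'rotation': array([ 0.13867808,  0.01719851, -1.58203842])}
{'t': 0.1, 'qpos': array([-1.32721208e+00,  3.26871352e-01, -1.93459003e-01,  1.05199955e+00,
        5.98551244e-06,  1.43661804e+00]), 'joint_velocities': array([-9.50594347e-05, -1.25957584e-03,  9.41939330e-04, -1.53653412e-03,
        6.43749508e-04, -7.70270496e-04]), 'effort': array([ 2.77163317e-04, -4.44238865e+01,  2.63038856e+01,  7.91128812e-03,
       -3.10321138e-04, -1.21419275e-07]), 'tcp_pos': array([ 202.76305293, -510.71519153,  230.58871495]), 'orientation': array([-3.14007366e+00, -2.11087569e-04,  3.77762371e-01]), 'contact_force': array([0.1203011 , 0.01919089, 0.70081266]), 'wrist_torque': array([-0.00186145,  0.00609122,  0.02693953]), 'opening': 0.9991121607087445}
```

View pics/side0.png

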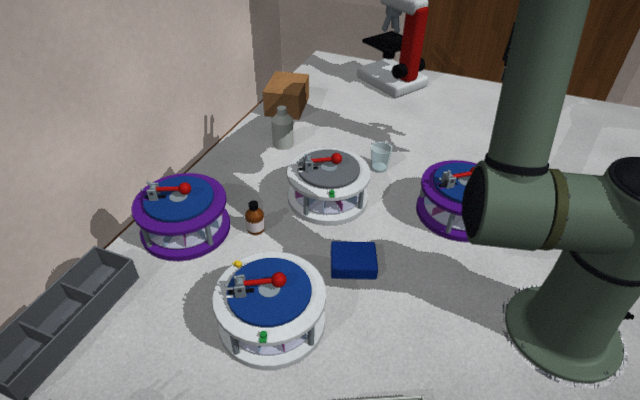

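View pics/top0.png

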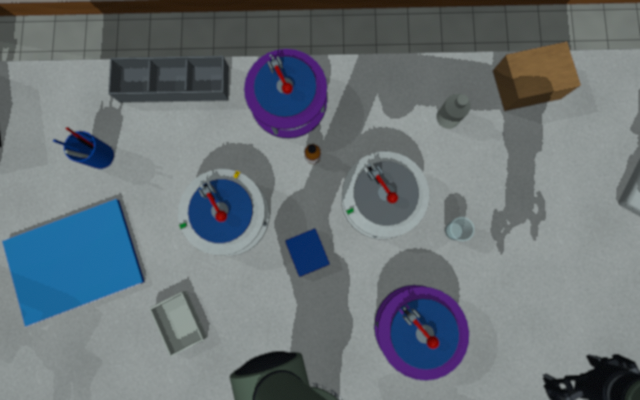

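The candidates, by top-view pixel, are:
- White drum with blue wheel at (221,210)
- White drum with grey wheel at (387,195)
- Purple drums with blue wheels at (286,90) and (424,332)

Only (221,210) is both white and blue-wheeled. In the side view it is at (268,293). I'll confirm it in an enlarged crop.

```bash
cat > h.py <<'E'
import numpy as np, cv2
from scipy.spatial.transform import Rotation as R
from bench import bot, solve_ik, imaging
def cam(n):
    m=imaging.camera_model(n); return m["K"],np.array(m["position"]),R.from_euler("xyz",m["rotation"]).as_matrix()
def ray(n,uv):
    K,p,r=cam(n); d=np.linalg.inv(K)@[uv[0],uv[1],1]; return p,r@[d[0],-d[1],-d[2]]
def onz(n,uv,z):
    p,d=ray(n,uv); return p+d*(z-p[2])/d[2]
def proj(n,P):
    K,p,r=cam(n); q=r.T@(np.asarray(P,float)-p); q=K@[q[0],-q[1],-q[2]]; return q[:2]/q[2]
def crop(n,c,h,s,name,im=None):
    im=imaging.capture(n) if im is None else im
    x0,y0=int(c[0]-h[0]),int(c[1]-h[1]); x0=max(x0,0);y0=max(y0,0)
    o=cv2.resize(im[y0:y0+2*h[1],x0:x0+2*h[0]],None,fx=s,fy=s,interpolation=cv2.INTER_CUBIC)
    cv2.imwrite(f"pics/{name}.png",o); return x0,y0
E
python3 - <<'E'
from h import *
t=cv2.imread("pics/top0.png"); s=cv2.imread("pics/side0.png")
a=crop("top",(222,210),(50,50),6,"x",t); b=crop("side",(270,300),(65,65),6,"y",s)
print(a,b)
A=cv2.imread("pics/x.png");B=cv2.imread("pics/y.png");B=cv2.resize(B,(400,400));A=cv2.resize(A,(400,400))
cv2.imwrite("pics/crop1.png",np.hstack([A,B]))
# blue wheel centroid by convex hull
for n,im,c in(("top",t,(222,210)),("side",s,(268,293))):
    hsv=cv2.cvtColor(im,cv2.COLOR_BGR2HSV)
    m=cv2.inRange(hsv,(105,120,60),(125,255,255)); 
    nn,l,st,ce=cv2.connectedComponentsWithStats(m)
    for i in range(1,nn):
        if st[i,4]>300 and np.hypot(*(ce[i]-c))<25:
            pts=cv2.findNonZero((l==i).astype(np.uint8)); hull=cv2.convexHull(pts); e=cv2.fitEllipse(hull); print(n,"blue",e,onz(n,e[0],104))
    for nm,lo,hi in(("green",(45,120,50),(80,255,255)),("yel",(22,150,100),(33,255,255)),("red",(0,170,100),(6,255,255))):
        m=cv2.inRange(hsv,lo,hi); nn,l,st,ce=cv2.connectedComponentsWithStats(m)
        for i in range(1,nn):
            if st[i,4]>6 and np.hypot(*(ce[i]-c))<80: print(n,nm,st[i],ce[i],onz(n,ce[i],{"green":97,"yel":97,"red":126}[nm]))
E
```

```text
(172, 160) (205, 235)
top blue ((220.00489807128906, 210.54318237304688), (61.87509536743164, 64.40756225585938), 48.38444137573242) [534.72914773 198.62035707 104.        ]
top green [180 223   6   5  21] [182.61904762 224.9047619 ] [502.28065281 289.27175878  97.        ]
top yel [234 171   5   7  22] [236.13636364 174.22727273] [623.74922339 163.24678968  97.        ]
top red [207 194   7   9  14] [210.14285714 196.92857143] [564.27212823 216.67366575 126.        ]
top red [214 204  11  16  67] [219.2238806 213.7761194] [524.38361202 194.46648935 126.        ]
side blue ((268.86224365234375, 291.92449951171875), (68.48615264892578, 84.3424301147461), 80.8428955078125) [531.47604393 205.75029828 104.        ]
side green [259 331   8  11  67] [262.80597015 336.35820896] [501.33203339 288.20482864  97.        ]
side yel [233 261   9   6  39] [237.33333333 263.43589744] [622.66966195 162.81874618  97.        ]
side red [273 273  13  14 132] [278.71969697 278.91666667] [519.36819315 187.52230659 126.        ]
side red [244 278  28   7 119] [257.68907563 281.32773109] [551.76559667 207.16396199 126.        ]
```

View pics/crop1.png

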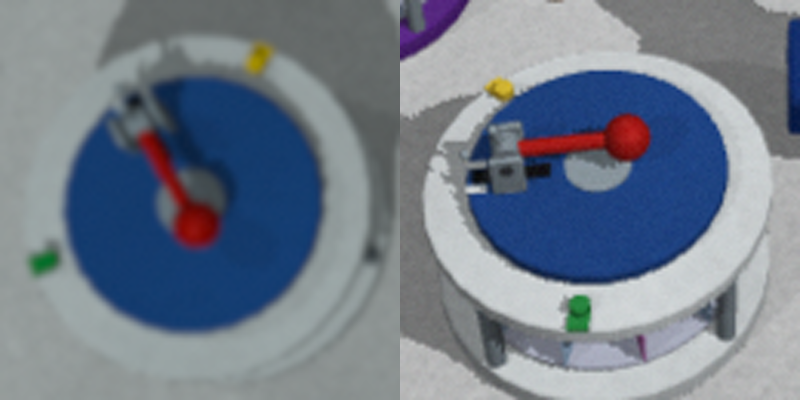

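The crop confirms it: a white drum with a blue wheel, a folded red crank with its knob at side (279,279), the green clip at side (263,335), and the yellow one at (237,263). Next I'll fit the pose.

Run:
```python
from h import *
from scipy.optimize import least_squares
# better knob by circle in crops
for n,c in(("top",(221,215)),("side",(279,279))):
    im=cv2.imread(f"pics/{n}0.png").astype(int)
    red=((im[:,:,2]-im[:,:,1])>60)
    yy,xx=np.nonzero(red); k=np.hypot(xx-c[0],yy-c[1])<14
    m=np.zeros(red.shape,np.uint8); m[yy[k],xx[k]]=255
    m=cv2.morphologyEx(m,cv2.MORPH_OPEN,np.ones((6,6),np.uint8))
    y,x=np.nonzero(m); print(n,"knob",x.mean(),y.mean(),x.min(),x.max(),y.min(),y.max())
# wheel edge points (blue hull) fit + clips
obs=[("top",'w',(220.0,210.54)),("side",'w',(268.86,291.92)),("top",'g',(182.6,224.9)),("side",'g',(262.8,335.5)),("top",'y',(236.1,174.2)),("side",'y',(237.3,262.8)),("top",'k',(220.6,215.)),("side",'k',(278.8,279.))]
def P(v,w):
    cx,cy,th,g,y=v[:5]
    if w=='w': return [cx,cy,104]
    if w=='k': return [cx-18*np.cos(th),cy-18*np.sin(th),126]
    a=th+(g if w=='g' else y); return [cx+92*np.cos(a),cy+92*np.sin(a),97]
def f(v): 
    return np.concatenate([proj(n,P(v,w))+ (v[5:7] if n=="top" else v[7:9])-o for n,w,o in obs]+[v[5:]*.5])
r=least_squares(f,[534,201,.6,1.2,-1,0,0,0,0]); print(r.x.round(3)); print(f(r.x).reshape(-1,2).round(2) )
```

```text
top knob 221.14473684210526 217.03947368421052 217 225 213 221
side knob 279.4654088050315 280.0314465408805 273 286 274 286
[ 5.34050e+02  2.01807e+02  6.51000e-01  1.28200e+00 -1.05600e+00
  3.71000e-01 -8.29000e-01  3.90000e-02 -4.85000e-01]
[[-0.97 -0.52]
 [-0.24 -2.51]
 [ 0.98 -0.48]
 [ 0.09  0.17]
 [-0.59  1.29]
 [ 1.18  1.74]
 [ 0.48 -0.08]
 [-1.05  0.72]
 [ 0.19 -0.41]
 [ 0.02 -0.24]]
```

Run:
```python
from h import *
from scipy.optimize import least_squares
for n,c in(("top",(220,210)),("side",(269,292))):
    im=cv2.imread(f"pics/{n}0.png"); hsv=cv2.cvtColor(im,cv2.COLOR_BGR2HSV)
    m=cv2.inRange(hsv,(105,120,40),(125,255,255)); nn,l,st,ce=cv2.connectedComponentsWithStats(m)
    i=max((i for i in range(1,nn) if np.hypot(*(ce[i]-c))<25),key=lambda i:st[i,4])
    cs,_=cv2.findContours((l==i).astype(np.uint8),cv2.RETR_EXTERNAL,cv2.CHAIN_APPROX_NONE)
    p=max(cs,key=len)[:,0].astype(float); W=np.array([onz(n,q,104)[:2] for q in p])
    r=least_squares(lambda v:np.hypot(W[:,0]-v[0],W[:,1]-v[1])-v[2],[534,202,78],loss="soft_l1",f_scale=1.5); print(n,r.x, np.median(abs(r.fun)))
k1,k2=onz("top",(221.1,217),126),onz("top",(208.8,194.2),126); d=k2-k1; print("top th",k1,np.arctan2(d[1],d[0]))
k1=onz("side",(279.4,279.5),126); d=onz("side",(245.5,282.5),126)-k1; print("side th",k1,np.arctan2(d[1],d[0]))
for n,u in(("top",(182.6,224.9)),("side",(262.8,334.5))): print("green",onz(n,u,98))
for n,u in(("top",(236.1,174.2)),("side",(237.3,263))): print("yel",onz(n,u,98))
```

```text
top [534.2708739 197.9432619  73.2000896] 2.2959750025506906
side [523.74929057 204.89172406  68.01895747] 13.969990044791189
top th [516.80143069 189.9253894  126.        ] 0.5083061945625945
side th [517.64152756 188.26217227 126.        ] 0.5113649039003155
green [502.19896179 288.96367775  98.        ]
green [502.63943263 285.57651676  98.        ]
yel [623.60052929 163.11042355  98.        ]
yel [622.75471609 162.59248508  98.        ]
```

```bash
cat >> h.py <<'E'
TH=0.51; C=np.array([533.5,198.0]); GA=1.904
def down(y): return [np.pi,0,y]
E
python3 - <<'E'
from h import *
k=C-18*np.array([np.cos(TH),np.sin(TH)]); print(k)
hx=C+52*np.array([np.cos(TH),np.sin(TH)]); g=C+52*np.array([np.cos(GA),np.sin(GA)])
for p,z in((k,107),(hx,177),(g,177)):
  for y in(TH,TH-np.pi,GA,GA-np.pi): 
    q=solve_ik([*p,z],down(y)); print(z,y,None if q is None else np.round(q,2))
E
```

```text
[517.79059886 189.21280956]
107 0.51 [ 0.22  0.44 -0.36  0.77  0.    2.85]
107 -2.6315926535897933 [ 0.22  0.44 -0.36  0.77  0.   -0.29]
107 1.904 [ 0.22  0.44 -0.36  0.77  0.    1.45]
107 -1.2375926535897932 [ 0.22  0.44 -0.36  0.77  0.   -1.69]
177 0.51 [ 0.25  0.49 -0.08  1.    0.    2.88]
177 -2.6315926535897933 [ 0.25  0.49 -0.08  1.    0.   -0.26]
177 1.904 [ 0.25  0.49 -0.08  1.    0.    1.49]
177 -1.2375926535897932 [ 0.25  0.49 -0.08  1.    0.   -1.65]
177 0.51 [ 0.32  0.41 -0.22  0.95  0.    2.95]
177 -2.6315926535897933 [ 0.32  0.41 -0.22  0.95  0.   -0.19]
177 1.904 [ 0.32  0.41 -0.22  0.95  0.    1.55]
177 -1.2375926535897932 [ 0.32  0.41 -0.22  0.95  0.   -1.59]
```

Run:
```python
from h import *
k=C-18*np.array([np.cos(TH),np.sin(TH)]); Y=TH-np.pi
bot.move_ptp([*k,215],down(Y))
bot.movel([*k,150],max_speed=120)
s=bot.get_state(); print(s["t"],s["tcp_pos"],s["orientation"],s["contact_force"])
a=crop("top",(222,210),(50,50),4,"a"); b=crop("side",(275,280),(50,50),4,"b")
cv2.imwrite("pics/above1.png",np.hstack([cv2.imread("pics/a.png"),cv2.imread("pics/b.png")]))
print(a,b,proj("side",[*k,126]),proj("top",[*k,126]))
```

```text
3.5 [518.25083029 189.1163542  150.46721337] [-3.14138559e+00  5.91585292e-04 -2.63196257e+00] [-0.61699149 -0.26376016 -0.07808817]
(172, 160) (225, 230) [279.09448667 279.85420307] [221.41566292 216.57164229]
```

View pics/above1.png

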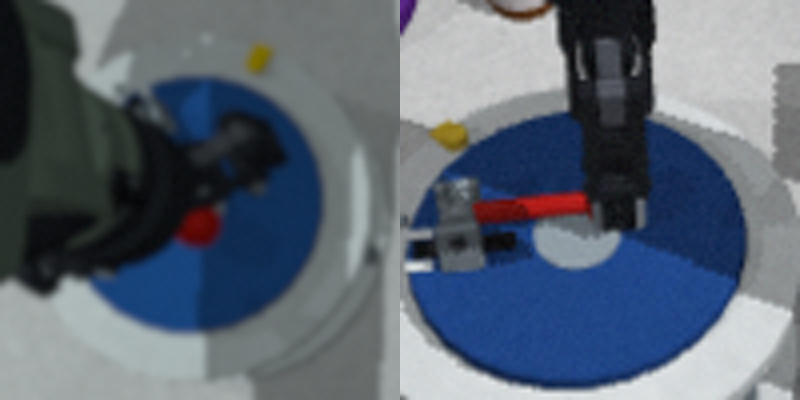

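The fingers straddle the knob: it is at crop (197,228), and the near finger is over it in the side view. Now I'll descend and grip.

Run:
```python
from h import *
k=C-18*np.array([np.cos(TH),np.sin(TH)])
print(bot.movel([*k,107],max_speed=60,threshold=6))
s=bot.get_state(); print(s["t"],s["tcp_pos"],s["contact_force"])
bot.grip(0.0,20)
s=bot.get_state(); print(s["t"],s["tcp_pos"],s["contact_force"],s["opening"],s["wrist_torque"])
crop("side",(275,280),(50,50),5,"grip1")
```

```text
False
4.4667 [518.02518507 189.27229739 107.16969732] [-0.27826111 -0.01474777  0.70960398]
5.0417 [517.83688189 189.32956166 107.15193969] [-0.29389229 -0.58655701  0.43181585] 0.312782331955548 [ 0.00341949  0.02903643 -0.01892985]
```

View pics/grip1.png

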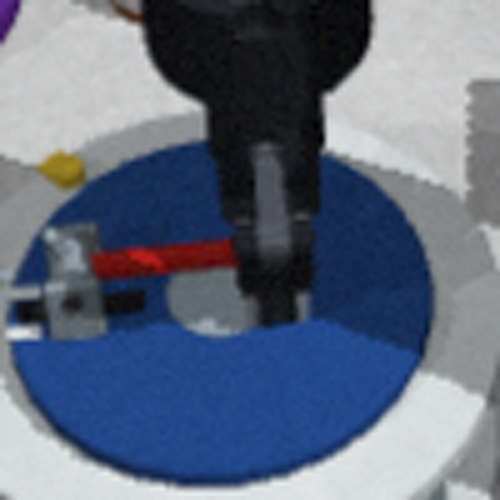

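Gripped: opening 0.31 is about 27 mm, which fits the knob, and the side force is under 1 N. Now the lift arc.

Run:
```python
from h import *
u=np.array([np.cos(TH),np.sin(TH)]); k=C-18*u; h=k+70*u
for a in np.linspace(0,1.57,11)[1:]:
    p=[*(h-70*np.cos(a)*u),107+70*np.sin(a)]
    hit=bot.movel(p,max_speed=60,threshold=18)
    s=bot.get_state(); print(round(a,2),round(s["t"],2),s["tcp_pos"].round(1),s["contact_force"].round(2),round(s["opening"],3),hit)
    if hit: break
crop("side",(270,270),(60,60),5,"up1")
```

```text
0.16 5.42 [518.6 189.7 118.4] [-1.    1.49 -0.2 ] 0.312 False
0.31 5.76 [520.8 191.  129. ] [-0.96 -0.27 -0.69] 0.311 False
0.47 6.09 [524.5 193.1 139.1] [-1.12  1.52 -0.42] 0.309 False
0.63 6.42 [529.4 195.9 148.5] [-2.11  1.9   0.95] 0.31 False
0.78 6.76 [535.7 199.5 156.8] [-2.49  1.76  1.46] 0.31 False
0.94 7.09 [543.1 203.6 164. ] [-4.08  1.56  3.82] 0.315 False
1.1 7.42 [551.  208.2 169.6] [-5.18  2.67  4.76] 0.309 False
1.26 7.76 [560.5 213.2 173.9] [-3.91  3.31  5.08] 0.309 False
1.41 8.09 [570.2 218.2 176.5] [-1.49  2.97  4.51] 0.31 False
1.57 8.43 [579.3 223.3 177.2] [-1.12  2.97  4.99] 0.307 False
```

View pics/up1.png

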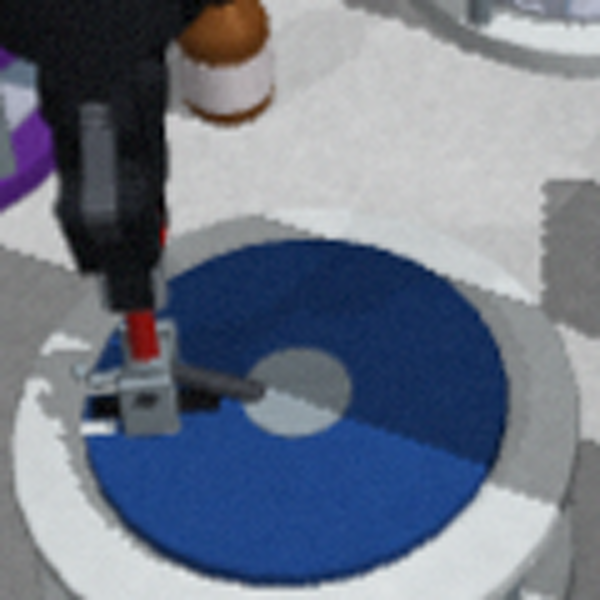

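The crank is upright: the red shaft stands at crop (143,335) above its lugs, and forces are low. Now I'll turn the wheel about its centre, with the hand yaw following.

Run:
```python
from h import *
for a in np.linspace(TH,GA-.06,12)[1:]:
    u=np.array([np.cos(a),np.sin(a)]); p=[*(C+52*u),177.6]
    hit=bot.movel(p,rot=down(a-np.pi),max_speed=45,threshold=18)
    s=bot.get_state(); f=s["contact_force"]; t=np.array([-u[1],u[0]])
    print(round(a,2),round(s["t"],2),s["tcp_pos"].round(1),"rad",round(f[:2]@u,2),"tan",round(f[:2]@t,2),"z",round(f[2],2),round(s["opening"],3),hit)
    if hit: break
a=crop("top",(222,210),(50,50),4,"a"); b=crop("side",(270,300),(50,50),4,"b")
cv2.imwrite("pics/turn1.png",np.hstack([cv2.imread("pics/a.png"),cv2.imread("pics/b.png")])); print(a,b)
```

```text
0.63 8.77 [575.8 227.5 177.4] rad -0.72 tan -1.75 z 1.96 0.309 False
0.75 9.06 [571.6 233.  177.4] rad -0.18 tan -2.33 z 1.72 0.31 False
0.87 9.35 [566.8 237.7 177.4] rad 0.03 tan -1.53 z 1.01 0.311 False
1.0 9.64 [561.7 241.6 177.4] rad -0.09 tan -1.79 z 0.24 0.314 False
1.12 9.93 [556.2 244.8 177.4] rad 0.36 tan -1.79 z -0.1 0.307 False
1.24 10.22 [550.3 247.2 177.4] rad -1.06 tan -1.38 z -1.5 0.313 False
1.36 10.52 [544.3 248.9 177.5] rad 0.41 tan -1.22 z -1.54 0.31 False
1.48 10.81 [538.  249.8 177.5] rad 0.12 tan 0.02 z -1.21 0.311 False
1.6 11.1 [531.7 250.  177.5] rad 0.31 tan -0.89 z -2.43 0.309 False
1.72 11.39 [525.5 249.4 177.5] rad -0.02 tan -0.29 z -2.91 0.309 False
1.84 11.68 [519.3 248.1 177.5] rad 0.64 tan -0.79 z -3.58 0.313 False
(172, 160) (220, 250)
```

View pics/turn1.png

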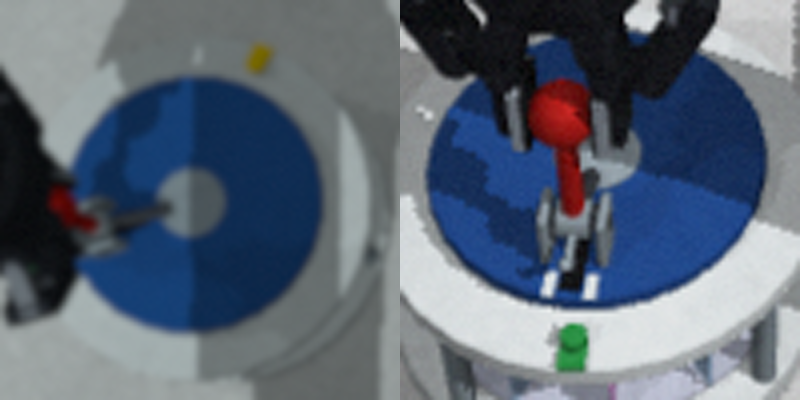

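```bash
python3 - <<'E'
from h import *
im=cv2.imread("pics/b.png")
hsv=cv2.cvtColor(im,cv2.COLOR_BGR2HSV)
m=cv2.inRange(hsv,(0,0,200),(179,60,255)); m[:265]=0;m[302:]=0;m[:,:130]=0;m[:,215:]=0
nn,l,st,ce=cv2.connectedComponentsWithStats(m); print([(st[i],ce[i]) for i in range(1,nn) if st[i,4]>20])
m=cv2.inRange(hsv,(45,120,50),(80,255,255)); nn,l,st,ce=cv2.connectedComponentsWithStats(m); print([(st[i],ce[i]) for i in range(1,nn) if st[i,4]>20])
c=proj("side",[*C,104]); print("C",(c-[220,250])*4)
E
python3 - <<'E'
import cv2
im=cv2.imread("pics/b.png")[190:390,110:240]; cv2.imwrite("pics/turn1z.png",cv2.resize(im,None,fx=3,fy=3))
E
```

```text
[(array([142, 273,  14,  22, 203], dtype=int32), array([148.82758621, 283.62068966])), (array([184, 276,  13,  22, 210], dtype=int32), array([190.2047619 , 286.63333333]))]
[(array([ 158,  325,   29,   45, 1089], dtype=int32), array([172.44995409, 347.99724518]))]
C [199.20236879 153.81990606]
```

View pics/turn1z.png

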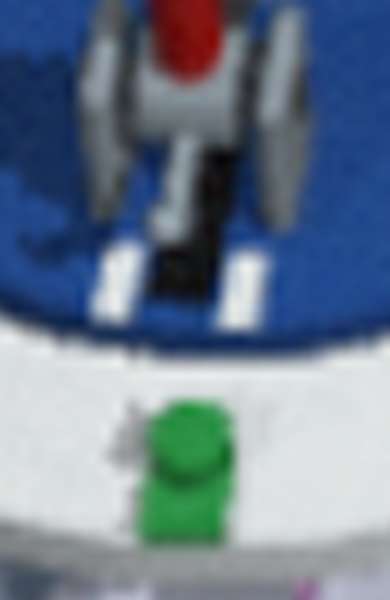

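Run:
```python
from h import *
px=lambda x,y: np.array([220+(x+.5)/4-.5,250+(y+.5)/4-.5])
a=onz("side",px(148.8,283.6),104.3)[:2]; b=onz("side",px(190.2,286.6),104.3)[:2]; m=(a+b)/2
g=onz("side",px(173.3,335.7),100)[:2]
az=lambda v:np.arctan2(v[1],v[0])
print("marks",a,b,"mid",m,"r",np.linalg.norm(m-C),"az",az(m-C)); d=b-a; print("perp az",az([d[1],-d[0]]),az([-d[1],d[0]]))
print("green",g,np.linalg.norm(g-C),az(g-C))
for dx in(-2,2):
  for dy in (-2,2): print(az(g-C-[dx,dy])-az(m-C-[dx,dy]))
```

```text
marks [522.54160612 268.57692465] [505.48492461 263.08900963] mid [514.01326537 265.83296714] r 70.5765134976878 az 1.8505385733933852
perp az 1.8820820710357138 -1.2595105825540795
green [502.53024322 284.95068258] 92.3013923816365 1.9129626273182936
0.06948720689844179
0.06902367060196335
0.05645878333339227
0.054728011730594384
```

By the side view the index is at 1.851 and the green clip at 1.913, so about 0.062 rad remains. I'll finish the turn, release and look.

Run:
```python
from h import *
a=1.907
u=np.array([np.cos(a),np.sin(a)]); p=C+52*u
bot.movel([*p,177.0],rot=down(a-np.pi),max_speed=30,threshold=18); bot.dwell(.2)
s=bot.get_state(); print(s["t"],s["tcp_pos"],s["contact_force"],s["orientation"])
bot.grip(0.75); bot.dwell(.1)
bot.movel([*p,250],max_speed=120)
bot.movel([*(C+np.array([60,-200])),280],max_speed=300)
s=bot.get_state(); print(s["t"],s["tcp_pos"],s["contact_force"])
for n in("top","side"): cv2.imwrite(f"pics/{n}2.png",imaging.capture(n))
a=crop("top",(222,210),(50,50),4,"a",cv2.imread("pics/top2.png")); b=crop("side",(270,300),(50,50),4,"b",cv2.imread("pics/side2.png"))
cv2.imwrite("pics/rel1.png",np.hstack([cv2.imread("pics/a.png"),cv2.imread("pics/b.png")])); print(a,b)
im=cv2.imread("pics/b.png"); hsv=cv2.cvtColor(im,cv2.COLOR_BGR2HSV)
m=cv2.inRange(hsv,(0,0,200),(179,60,255)); m[:265]=0;m[302:]=0;m[:,:130]=0;m[:,215:]=0
nn,l,st,ce=cv2.connectedComponentsWithStats(m); print([(st[i],ce[i]) for i in range(1,nn) if st[i,4]>20])
cv2.imwrite("pics/rel1z.png",cv2.resize(im[150:390,110:240],None,fx=2.5,fy=2.5))
```

```text
12.2417 [516.91614975 247.28430984 177.3967973 ] [ 2.69262374  0.81347631 -0.55848776] [-3.14044790e+00  8.48054931e-05 -1.23574456e+00]
14.575 [592.80331703  -0.86398741 279.40658768] [-0.31150019  0.69217161  0.31995502]
(172, 160) (220, 250)
[(array([153, 276,   8,  18, 107], dtype=int32), array([156.44859813, 284.40186916])), (array([194, 277,   9,  21, 144], dtype=int32), array([197.9375    , 286.69444444]))]
```

View pics/rel1.png

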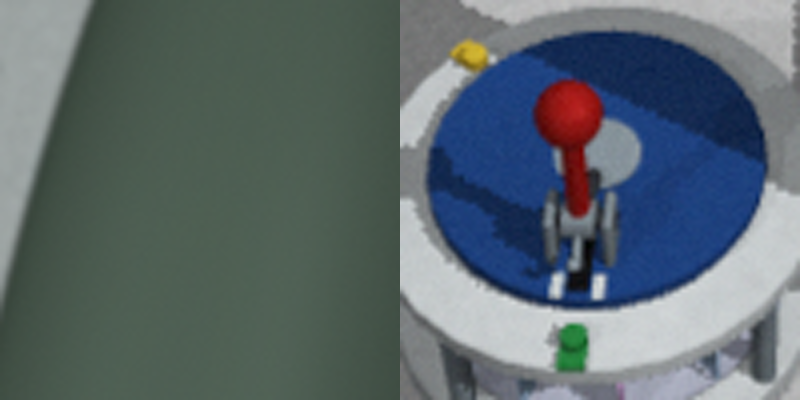

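View pics/rel1z.png

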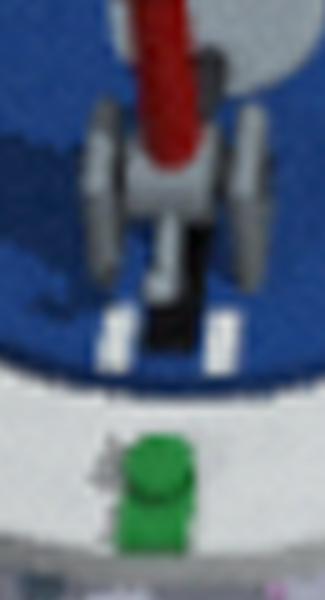

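View pics/side2.png

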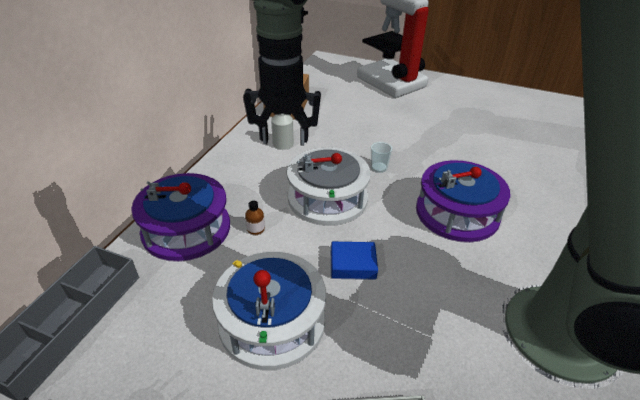

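It is released and upright, with everything else in place. I'll move the arm clear to get a top-view check of the alignment.

```bash
python3 - <<'E'
from h import *
bot.move_j([-1.327,.326,-.193,1.052,0,0.0])
print(bot.get_state()["t"])
T=imaging.capture("top");S=imaging.capture("side"); cv2.imwrite("pics/top3.png",T); cv2.imwrite("pics/side3.png",S)
a=crop("top",(212,214),(40,40),7,"top3z",T); b=crop("side",(265,315),(40,40),7,"side3z",S); print(a,b)
px=lambda x,y: np.array([220+(x+.5)/4-.5,250+(y+.5)/4-.5])
az=lambda v:np.arctan2(v[1],v[0])
m=onz("side",px(177.2,285.5),104.3)[:2]; g=onz("side",px(173.3,335.7),100)[:2]
print("side",az(m-C),az(g-C))
A=onz("side",px(156.4,284.4),104.3)-onz("side",px(197.9,286.7),104.3); print("perp",az([-A[1],A[0]]))
E
python3 -c "
import cv2,numpy as np
cv2.imwrite('pics/z3.png',cv2.resize(np.hstack([cv2.imread('pics/top3z.png'),cv2.imread('pics/side3z.png')]),(800,400)))"
```

```text
16.9667
(172, 174) (225, 275)
side 1.8976563399333513 1.9129626273182936
perp 1.9017610570076589
```

View pics/z3.png

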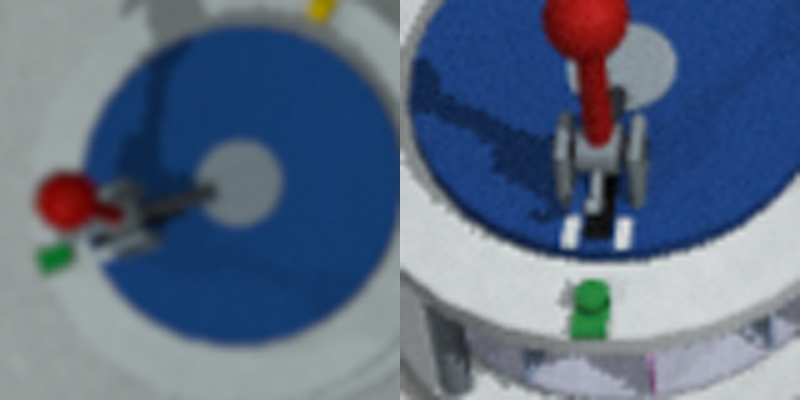

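View pics/top3.png

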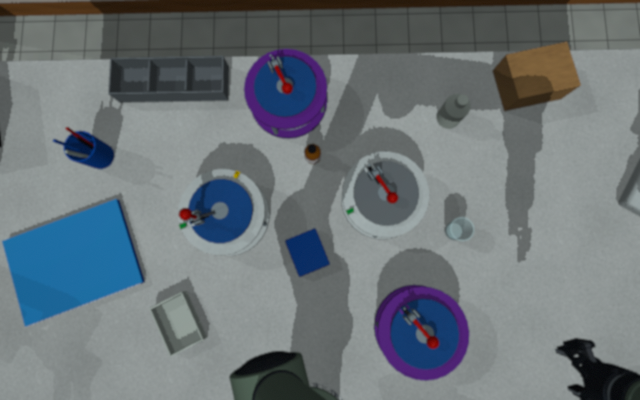

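Run:
```python
from h import *
K={}
for n,c in(("top",(185,214)),("side",(263,279))):
    im=cv2.imread(f"pics/{n}3.png").astype(int); red=((im[:,:,2]-im[:,:,1])>60)
    yy,xx=np.nonzero(red); k=np.hypot(xx-c[0],yy-c[1])<12; m=np.zeros(red.shape,np.uint8); m[yy[k],xx[k]]=255
    m=cv2.morphologyEx(m,cv2.MORPH_OPEN,np.ones((6,6),np.uint8)); y,x=np.nonzero(m); K[n]=(x.mean(),y.mean())
(p1,d1),(p2,d2)=ray("top",K["top"]),ray("side",K["side"])
t=np.linalg.lstsq(np.c_[d1,-d2],p2-p1,rcond=None)[0]; q1,q2=p1+t[0]*d1,p2+t[1]*d2; print(K,q1,q2)
q=(q1+q2)/2; r=np.hypot(*(q[:2]-C)); print("r",r,"az",np.arctan2(*(q[:2]-C)[::-1]),"fold",np.arctan2(q[2]-126,52-r))
bot.sign_off()
```

```text
{'top': (np.float64(186.0), np.float64(215.0)), 'side': (np.float64(262.9805825242718), np.float64(279.2135922330097))} [514.43634337 248.03814847 194.86923114] [514.51495405 248.06259375 194.88696519]
r 53.544052801503476 az 1.9340342986423487 fold 1.5932097539402896
the job is handed in; nothing more can be done
```

I swung the folded red crank on the white, blue-wheeled carousel upright and turned the wheel by it to the green clip. I then let go, moved the arm clear and handed the job in at about 17 s of the 38 s allowed. Forces at my readings stayed under about 8 N.

- **Crank upright:** the knob's position from both cameras gives a fold angle of about 1.59 rad. It stayed up by itself after release.
- **Alignment:** the side view put the wheel's index marks at 1.898 to 1.902 rad and the green clip at 1.913 rad, a gap of about 0.01 to 0.015 rad. By eye, the top view lined up to within about 0.01 rad.
- **Disagreement:** the knob's own direction came out at 1.934 rad, about 0.02 rad past the clip on the other side. That is within the 2 mm calibration error, so I left it there.
- **Bystanders:** the grey-wheeled carousel, slide box, amber bottle and beaker were where they started in the final top view.

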